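Reset the tripped fume extractor at a welding bench

ROBOT

A 6-joint arm with a two-finger parallel gripper is mounted at the origin on the work surface. World frame = base frame: x ahead of the robot, y to its left, z up, the work surface at z = 0. Lengths are in m, angles in rad, forces in N, time in s.
With the tool pointing down it reaches from about 0.35 to 0.875 m from the base axis. Payload 4.2 kg.
Tool frame: the origin (TCP) lies at the centre of the arm's flange, where the gripper is bolted on; the fingertips stand 173 mm ahead of it and the grasp point (between the pads) lies 155 mm ahead of it (manip.pinch_z is the distance from the TCP to the grasp point, in m); z points along the fingers, y is the line along which they close (so a half turn about z gives the same grasp; the last joint's range is limited). The gripper opens to 85 mm and grips with 20 to 120 N. Pads are 22 mm wide; open, the fingers measure 114 mm over their backs; the gripper's body (76 mm by 85 mm) begins 54 mm behind the grasp point. The pads swing forward as they close: fully open they stand 13 mm farther back than shut.
Start: joints at [-0.971, 0.385, 0.008, 0, -1.194, -0.259], TCP at [0.209, -0.589, 0.405] pointing down, gripper open.
Joint ranges: [-3.14, 3.14], [-1.21, 2.06], [-1.07, 1.41], [-3.16, 2.05], [-2.99, -0.16], [-3.1, 3.1]. Speed limits (rad/s): [2.79, 2.79, 3.14, 3.14, 3.14, 3.14].

INTERFACE

Orientations are given as a unit quaternion [x, y, z, w].
In Python, from plant import status, cams, finish_job, manip gives the robot as it stands. The module is installed in compiled form; this text tells all that it offers.
- The arm moves only by the shell command python3 -m inch 'ROWS' [FORCE]. ROWS is JSON, a list of rows, each a list of 3 entries, a list of its own where there are three numbers: the shift along the world's x, y, z in mm, then the turn, a rotation vector about the world's x, y, z in degrees, then the gripper command: -1 is shut, 1 is fully open, values between are in proportion. A call has exactly 5 rows; each row is the pose to reach, as a shift and turn from the pose commanded when the call began; what a row does not reach only later rows make up. A row lasts 1/10 s, in which the tool goes at most 50 mm and 8.59 degrees, less where a joint would pass 70% of its speed; a pose out of reach is approached as far as the arm can. A call with a gripper value outside its range is refused whole. The fingers move at their own pace and stop on an object; FORCE is the grip in N (left out, the last holds). Time passes only in rows, so rows that repeat a pose let the fingers close, or fill a call up. It gives the time, the measured TCP pose, the force, the opening and the grip force at its end, in the units of the state.
- status.read_state(): the state, without advancing time (a new reading comes with each control period).
- cams.snapshot(name): name is "scene" or "top" or "wrist"; returns the picture (420x560x3 uint8, red, green, blue); there is no depth.
- cams.camera_params(name): a dict with "K" (3x3 intrinsics, pixels), "dist" ([k1, k2, p1, p2, k3] as OpenCV has them; the pictures are not rectified), "world_from_camera" (4x4, takes a point from camera to world coordinates). Camera axes: x right, y down, z forward; pixel columns grow to the right and rows downward; lengths in m; the calibration is good to about 2 mm. A picture is of the moment at which its call begins: read the wrist's pose just before it. camera_params takes no time and is no camera call; for the wrist camera it gives the pose at the moment of the call.
- finish_job(): hands the job in; it is judged then, once.
The state is a dict: "t": time; "joint_pos": joint angles; "qvel": joint speeds; "joint_efforts": joint torques, N m; "eef_pos": TCP position; "tool_rot": TCP orientation; "contact_force": force on the tool from outside, world axes, zero at the start; "torque": the same for the moment, N m; "width": finger opening in m; "gripper_force": force on a finger pad.
Only numpy, scipy, OpenCV 4.12 (cv2) and the standard library are available. Lean on these libraries where they do the work, as an engineer would, in place of code of your own. Each camera call takes 0.05 s, during which the arm holds its last target. There are 200 camera calls.

TASK

The fume extractor has tripped. On the longer switch box, the one with the square well, push the shutter fully open by its tab, reach a fingertip into the well and press the sunken reset key all the way down, then let it spring back and push the shutter fully shut again. Only push: do not pinch the tab between the fingers, do not press the key in the other box's round well, and leave the loose things on the bench where they are.

Things in the scene. Friction and masses are not known exactly. Their poses are not given: they have to be found in the camera images.
- reset_station: longer of two grey switch boxes, fixed to the bench; deck 65 mm high. Origin on the bench under the centre of its square well; spans x -50..50, y -45..95 mm of its frame, z up. Well 46 x 46 mm, sides along box x and y, 45 mm deep, under a sliding shutter. Guide strips 4 mm high, 5 mm wide on the deck along y at x = -34, 34 mm. Gland 22 mm across sticks out 22 mm from the +x side
- reset_key_top (a point): centre of the top face of the sunken reset key, a black square cap 38 x 38 mm in the square well; unpressed its top is 41 mm above the bench, 24 mm below the deck
- reset_key (a joint): how far the reset key is pressed down, m: 0 up, 0.006 fully down. A spring returns it; 1.5 N starts it moving, 5 N holds it fully down
- shutter (a joint): how far the aluminium shutter has slid along the box's +y, m: 0 shut (centred over the well), 0.055 fully open (well clear). Plate 60 mm (x) by 54 mm (y), 3 mm thick, top 68.5 mm above the bench. Stays where left; about 1.5 N moves it, rigid stops at both ends; starts 0 to 15 mm open
- tab_top (a point): centre of the top of the shutter's push tab, an upright aluminium block 30 mm (box x) by 16 mm (box y) standing 16 mm above the plate (top 84.5 mm above the bench), at the shutter's +y end: 19 mm toward +y of the shutter's centre. Moves with the shutter
- stop_station: the shorter grey switch box, screwed to the bench, with a round open well 46 mm across in the middle of its top; 100 (x) by 110 (y) by 65 mm high, a like cable gland on its +x side. Origin on the bench under the well's centre. Not to be operated
- stop_key (a joint): how far the sunken round key (38 mm across, top 24 mm below the deck) in the round well is pressed, m: 0 up, 0.006 down. To be left alone
- marker: loose marker pen, 125 mm long, 17 mm thick, lying along its x; origin at its underside near the middle
- coupling: loose steel pipe coupling standing upright, 32 mm across, 42 mm high; origin at the centre of its underside; stands between the two boxes
- square_tube: loose piece of square steel tube, 40 x 40 mm, 160 mm long along its x; origin at the centre of its underside
- tray: loose black plastic tray, 130 (x) by 190 (y) by 45 mm high; origin at the centre of its underside
- bracket: loose steel angle bracket, foot 70 x 35 mm, upright leg 50 mm high at its +x end; origin at the centre of the foot's underside
- wire_brush: loose hand brush lying along its x, about 200 mm long; origin under it, near the middle
- nozzle: loose ceramic welding nozzle standing upright, 24 mm across the foot, 46 mm high; origin at the centre of its underside

How it is judged:
By the outcome, as a careful person would: the job done as asked, in the order asked, and still so for the second after the job is handed in, with the robot touching nothing.
It also fails if it takes over 51 s, if anything falls off the work surface, if the arm or the gripper's body presses on something with over 40 N, if the wrist force passes 120 N, or if a joint passes its speed limit or range.

## Working session

There is one attempt and no reset: what is moved stays moved. The work goes in short steps, Python scripts to look and compute and a shell command to move; the robot and the scene stay as the last step left them, time stands still between calls to the robot, and variables do not carry over. Pictures are saved under pics/ and viewed, at most 10 in all, crops included, and the job is handed in when it is done.

```bash
mkdir -p pics
python3 - <<'E'
from plant import status,cams,manip
import cv2,numpy as np
s=status.read_state();print(s)
for n in("top","scene"):
    im=cams.snapshot(n);cv2.imwrite(f"pics/{n}0.png",im[:,:,::-1])
    p=cams.camera_params(n);print(n,p)
E
```

```text
{'t': 0.0, 'joint_pos': array([-9.71397931e-01,  3.85528053e-01,  6.64715341e-03, -5.32591831e-04,
       -1.19398795e+00, -2.58625999e-01]), 'qvel': array([ 0.00282171, -0.00215354, -0.00232288,  0.00165502,  0.0001092 ,
       -0.00123082]), 'joint_efforts': array([ 1.55040085e-03, -3.92290378e+01,  1.88398844e+01,  4.18625504e+00,
       -4.73351523e-03,  4.24744783e-06]), 'eef_pos': array([ 0.20886687, -0.58884526,  0.40364175]), 'tool_rot': array([-1.69466052e-01,  9.85535449e-01,  1.04530985e-03, -2.05974472e-04]), 'contact_force': array([-0.1115331 ,  0.23677246,  0.50642522]), 'torque': array([-0.02080531,  0.02167232,  0.01827435]), 'gripper_force': 0.0, 'width': 0.08511540014358822}
top {'K': array([[392.38673483,   0.        , 282.51158989],
       [  0.        , 392.38673483, 215.55894651],
       [  0.        ,   0.        ,   1.        ]]), 'dist': array([0.0204035, 0.       , 0.       , 0.       , 0.       ]), 'world_from_camera': array([[-0.01210331, -0.99890602,  0.04516949,  0.51176498],
       [-0.99986857,  0.01160295, -0.01132314,  0.00557467],
       [ 0.01078665, -0.0453006 , -0.99891516,  1.25370867],
       [ 0.        ,  0.        ,  0.        ,  1.        ]])}
scene {'K': array([[465.53919639,   0.        , 271.71489274],
       [  0.        , 465.53919639, 209.65572144],
       [  0.        ,   0.        ,   1.        ]]), 'dist': array([-0.11562569,  0.        ,  0.        ,  0.        ,  0.        ]), 'world_from_camera': array([[-0.87583393,  0.36298624, -0.31805018,  0.96506523],
       [ 0.48257836,  0.65084072, -0.58610962,  0.7075379 ],
       [-0.00574971, -0.66681882, -0.74519769,  0.98006811],
       [ 0.        ,  0.        ,  0.        ,  1.        ]])}
```

View pics/top0.png

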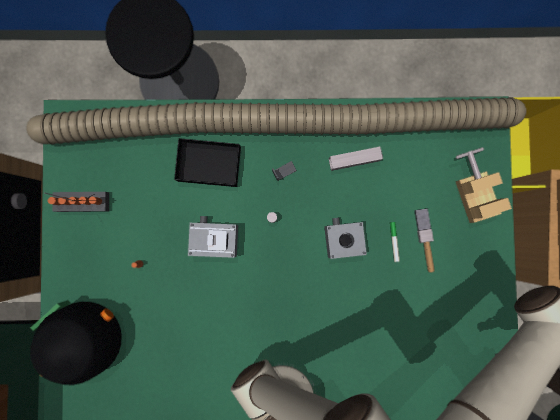

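View pics/scene0.png

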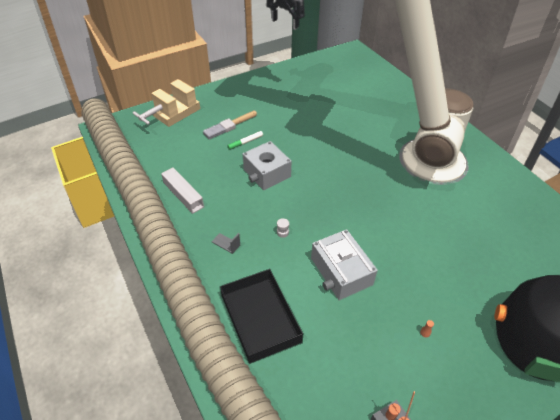

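The top view shows the long box at about (212,240) with its gland up (box +x roughly world +x, box +y to the left), and the short box at (347,240). The scene view agrees, with the long box at (345,265). I'll zoom in on the long box.

Run:
```python
import cv2,numpy as np
a=cv2.imread("pics/top0.png")[205:270,175:250];b=cv2.imread("pics/scene0.png")[225:305,305:385]
a=cv2.resize(a,None,fx=6,fy=6,interpolation=cv2.INTER_CUBIC)[:390];b=cv2.resize(b,(390,390),interpolation=cv2.INTER_CUBIC)
b=b[:, :350]
cv2.imwrite("pics/z0.png",np.hstack([a,b]))
```

```text
(no output)
```

View pics/z0.png

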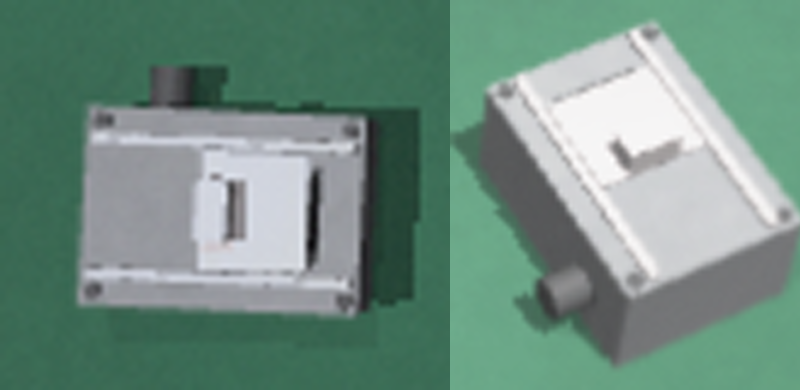

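The crop shows the deck corners at about (88,105), (370,118), (362,318) and (78,303). The shutter is a little open, with a dark slit at its right, and the tab top is at about (211,212).

```bash
cat > h.py <<'E'
import numpy as np,cv2
from plant import status,cams
def cast(p,uv,z):
    uv=np.array(uv,float).reshape(-1,1,2)
    d=cv2.undistortPoints(uv,p["K"],np.array(p["dist"])).reshape(-1,2)
    T=p["world_from_camera"];r=np.c_[d,np.ones(len(d))]@T[:3,:3].T
    return T[:3,3]+r*((z-T[2,3])/r[:,2])[:,None]
def fit(L,W):
    L=np.array(L,float);W=np.array(W)[:,:2];a=L-L.mean(0);b=W-W.mean(0)
    th=np.arctan2((a[:,0]*b[:,1]-a[:,1]*b[:,0]).sum(),(a*b).sum())
    R=np.array([[np.cos(th),-np.sin(th)],[np.sin(th),np.cos(th)]]);t=W.mean(0)-R@L.mean(0)
    return th,R,t,np.abs(L@R.T+t-W).max()
E
python3 - <<'E'
from h import *
p=cams.camera_params("top")
f=lambda c:(np.array(c)+.5)/6-.5+[175,205]
W=cast(p,f([(88,105),(370,118),(362,316),(78,303)]),.065)
th,R,t,e=fit([(.05,.095),(.05,-.045),(-.05,-.045),(-.05,.095)],W);print("top",np.degrees(th),t,e)
Tb=cast(p,f([(198,178),(228,180),(225,248),(194,244)]),.0845);print("tab local",(Tb.mean(0)[:2]-t)@R,"world",Tb.mean(0))
q=cams.camera_params("scene")
g=lambda c:(np.array(c)+.5)*80/390-.5+[305,225]
W=cast(q,g([(653-450,22),(800-450,222),(620-450,297),(487-450,90)]),.065)
W=W  # corners: top=(-x,-y)? 
for L in ([(-.05,-.045),(-.05,.095),(.05,.095),(.05,-.045)],):
    th,R2,t2,e=fit(L,W);print("scene",np.degrees(th),t2,e)
E
```

```text
top -3.17514453422511 [0.49392281 0.18060252] 0.0014329067604677559
tab local [-0.00090923  0.02829831] world [0.49458238 0.20890775 0.0845    ]
scene -3.9672898192126342 [0.49400191 0.18024884] 0.0022239749138047438
```

Both views agree: box origin (0.494, 0.1805), yaw about -3.3°, shutter about 9 mm open. I'll shut the fingers, turn the tool to the box and travel above it.

```bash
python3 -m inch '[[[20,45,0],[0,0,-4.5],-1],[[40,90,0],[0,0,-9],-1],[[60,135,0],[0,0,-13.5],-1],[[80,180,0],[0,0,-18],-1],[[100,225,0],[0,0,-22.8],-1]]' 40
python3 -m inch '[[[20,45,0],[0,0,0],-1],[[40,90,0],[0,0,0],-1],[[60,135,0],[0,0,0],-1],[[80,180,0],[0,0,0],-1],[[100,225,0],[0,0,0],-1]]'
python3 -m inch '[[[17,46,0],[0,0,0],-1],[[34,92,0],[0,0,0],-1],[[51,138,0],[0,0,0],-1],[[68,184,0],[0,0,0],-1],[[85,230,0],[0,0,0],-1]]'
```

```text
t: 0.6
eef_pos: [0.3091, -0.3622, 0.4044]
tool_rot: [0.031, 1.0, 0.0, -0.0]
contact_force: [1.7, -0.2, 1.0]
width: 0.0124
gripper_force: 0.0
t: 1.1
eef_pos: [0.409, -0.137, 0.4047]
tool_rot: [0.029, 1.0, 0.0, 0.0]
contact_force: [1.0, -1.5, -0.2]
width: -0.0
gripper_force: 0.0
t: 1.6
eef_pos: [0.4939, 0.093, 0.4046]
tool_rot: [0.028, 1.0, -0.0, -0.0]
contact_force: [1.1, -1.1, 1.0]
width: -0.0
gripper_force: 0.0
```

Run:
```python
from h import *
p=cams.camera_params("wrist");im=cams.snapshot("wrist");cv2.imwrite("pics/w0.png",im[:,:,::-1])
np.save("w0K.npy",p["K"]);np.save("w0T.npy",p["world_from_camera"]);np.save("w0d.npy",p["dist"]);print(p["world_from_camera"][:3,3])
```

```text
[0.42101037 0.09857775 0.37427127]
```

View pics/w0.png

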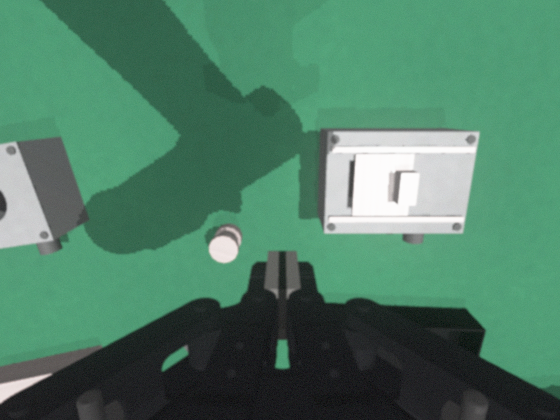

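The wrist view shows the deck corners at (325,130), (479,132), (463,234) and (322,233), with the tab top at about (408,189).

Run:
```python
from h import *
p=dict(K=np.load("w0K.npy"),dist=np.load("w0d.npy"),world_from_camera=np.load("w0T.npy"))
W=cast(p,[(325,130),(479,132),(463,234),(322,233)],.065)
th,R,t,e=fit([(-.05,-.045),(-.05,.095),(.05,.095),(.05,-.045)],W);print(np.degrees(th),t,e)
Tb=cast(p,[(400,172),(419,173),(416,206),(397,204)],.0845);print((Tb.mean(0)[:2]-t)@R)
```

```text
-3.3960438980975542 [0.49467655 0.18071603] 0.0019887527420147655
[-0.00027678  0.02827216]
```

```bash
python3 -m inch '[[[0,42,0],[0,0,0],-1],[[0,84,0],[0,0,0],-1],[[0,84,-40],[0,0,0],-1],[[0,84,-80],[0,0,0],-1],[[0,84,-120],[0,0,0],-1]]'
python3 -m inch '[[[0,0,-15],[0,0,0],-1],[[0,0,-25],[0,0,0],-1],[[0,0,-32],[0,0,0],-1],[[0,0,-37],[0,0,0],-1],[[0,0,-37],[0,0,0],-1]]'
```

```text
t: 2.15
eef_pos: [0.4935, 0.1753, 0.2834]
tool_rot: [0.028, 1.0, 0.0, 0.0]
contact_force: [0.1, 0.9, -0.0]
width: -0.0002
gripper_force: 0.0
t: 2.65
eef_pos: [0.494, 0.175, 0.2479]
tool_rot: [0.029, 1.0, 0.0, 0.0]
contact_force: [-0.0, 0.4, 0.1]
width: 0.0001
gripper_force: 0.0
```

```bash
python3 -m inch '[[[0.5,9,0],[0,0,0],-1],[[1,17,0],[0,0,0],-1],[[1.5,25,0],[0,0,0],-1],[[2,33,0],[0,0,0],-1],[[2.3,40,0],[0,0,0],-1]]'
python3 -m inch '[[[0.1,2,0],[0,0,0],-1],[[0.2,4,0],[0,0,0],-1],[[0.3,6,0],[0,0,0],-1],[[0.4,8,0],[0,0,0],-1],[[0.4,8,0],[0,0,0],-1]]'
```

```text
t: 3.15
eef_pos: [0.4964, 0.2159, 0.2483]
tool_rot: [0.028, 1.0, 0.0, 0.001]
contact_force: [0.8, -2.2, 3.1]
width: 0.0003
gripper_force: 1.4
t: 3.65
eef_pos: [0.4966, 0.2231, 0.2476]
tool_rot: [0.029, 1.0, 0.0, -0.0]
contact_force: [0.7, -0.8, 2.1]
width: 0.0001
gripper_force: 0.5
```

```bash
python3 -m inch '[[[0.1,2,0],[0,0,0],-1],[[0.2,4,0],[0,0,0],-1],[[0.3,5,0],[0,0,0],-1],[[0.3,6,0],[0,0,0],-1],[[0.3,6,0],[0,0,0],-1]]'
```

```text
t: 4.15
eef_pos: [0.4969, 0.2291, 0.2476]
tool_rot: [0.029, 1.0, 0.0, -0.0]
contact_force: [-0.3, -1.7, 0.9]
width: -0.0002
gripper_force: 0.6
```

```bash
python3 -m inch '[[[0,1,0],[0,0,0],-1],[[0,2,0],[0,0,0],-1],[[0,3,0],[0,0,0],-1],[[0,3,0],[0,0,0],-1],[[0,3,0],[0,0,0],-1]]'
```

```text
t: 4.65
eef_pos: [0.4969, 0.2321, 0.2477]
tool_rot: [0.029, 1.0, 0.0, -0.0]
contact_force: [-0.1, -0.1, 0.5]
width: -0.0002
gripper_force: 0.5
```

```bash
python3 -m inch '[[[0,1,0],[0,0,0],-1],[[0,2,0],[0,0,0],-1],[[0,3,0],[0,0,0],-1],[[0,4,0],[0,0,0],-1],[[0,4,0],[0,0,0],-1]]'
python3 - <<'E'
from h import *
p=cams.camera_params("wrist");im=cams.snapshot("wrist")
cv2.imwrite("pics/w1.png",im[:,:,::-1])
E
```

```text
t: 5.15
eef_pos: [0.497, 0.2344, 0.2476]
tool_rot: [0.029, 1.0, -0.002, -0.001]
contact_force: [4.1, -8.3, 1.2]
width: -0.0002
gripper_force: 4.1
```

View pics/w1.png

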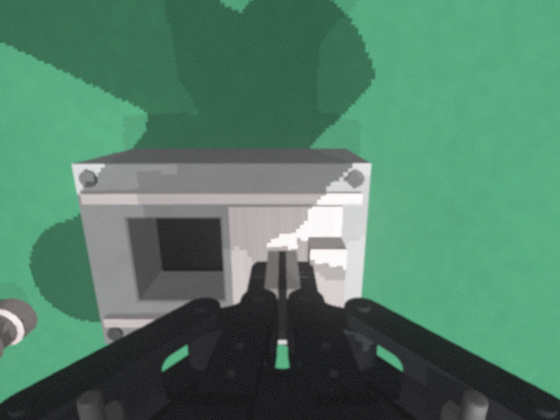

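The shutter is at its stop: 8 N, stalled, and the well is clear, with the plate edge at column 230 and the well edge at column 222. Next I'll go to the well.

```bash
python3 -m inch '[[[-0.3,-5,2],[0,0,0],-1],[[-1,-20,5],[0,0,0],-1],[[-2,-40,5],[0,0,0],-1],[[-2.8,-55,5],[0,0,0],-1],[[-2.8,-55,5],[0,0,0],-1]]'
python3 -m inch '[[[0,0,-8],[0,0,0],-1],[[0,0,-16],[0,0,0],-1],[[0,0,-24],[0,0,0],-1],[[0,0,-30],[0,0,0],-1],[[0,0,-34],[0,0,0],-1]]'
```

```text
t: 5.7
eef_pos: [0.4935, 0.1785, 0.2527]
tool_rot: [0.03, 1.0, -0.0, -0.001]
contact_force: [0.9, 0.4, -0.5]
width: 0.0
gripper_force: 0.0
t: 6.2
eef_pos: [0.494, 0.1812, 0.2176]
tool_rot: [0.028, 1.0, -0.0, -0.001]
contact_force: [0.0, -0.4, 0.2]
width: -0.0003
gripper_force: 0.0
```

```bash
python3 -m inch '[[[0,0,-2],[0,0,0],-1],[[0,0,-4],[0,0,0],-1],[[0,0,-6],[0,0,0],-1],[[0,0,-8],[0,0,0],-1],[[0,0,-8],[0,0,0],-1]]'
```

```text
t: 6.7
eef_pos: [0.4942, 0.1811, 0.211]
tool_rot: [0.028, 1.0, 0.0, 0.0]
contact_force: [-1.7, -0.1, 4.7]
width: -0.0001
gripper_force: 1.7
```

```bash
python3 -m inch '[[[0,0,-1],[0,0,0],-1],[[0,0,-2],[0,0,0],-1],[[0,0,-3],[0,0,0],-1],[[0,0,-3],[0,0,0],-1],[[0,0,-3],[0,0,0],-1]]'
```

```text
t: 7.2
eef_pos: [0.4942, 0.1811, 0.2084]
tool_rot: [0.028, 1.0, 0.0, 0.0]
contact_force: [-2.7, -0.4, 7.7]
width: 0.0003
gripper_force: 4.1
```

```bash
python3 -m inch '[[[0,0,-1],[0,0,0],-1],[[0,0,-2],[0,0,0],-1],[[0,0,-2],[0,0,0],-1],[[0,0,-2],[0,0,0],-1],[[0,0,-2],[0,0,0],-1]]'
```

```text
t: 7.7
eef_pos: [0.4941, 0.1812, 0.2082]
tool_rot: [0.028, 1.0, 0.0, 0.001]
contact_force: [-7.5, 0.7, 21.1]
width: 0.0001
gripper_force: 10.0
```

Stalled at 21 N, so the key is fully down. I'll lift out and cross over the tab to its +y side.

```bash
python3 -m inch '[[[0,0,4],[0,0,0],-1],[[0,0,15],[0,0,0],-1],[[0,0,40],[0,0,0],-1],[[0,0,80],[0,0,0],-1],[[0,0,80],[0,0,0],-1]]'
python3 - <<'E'
from h import *
cv2.imwrite("pics/s1.png",cams.snapshot("wrist")[:,:,::-1])
E
python3 -m inch '[[[2,35,0],[0,0,0],-1],[[4,70,0],[0,0,0],-1],[[6,105,0],[0,0,0],-1],[[6,105,0],[0,0,0],-1],[[6,105,-10],[0,0,0],-1]]'
```

```text
t: 8.2
eef_pos: [0.4957, 0.1818, 0.2908]
tool_rot: [0.028, 1.0, 0.003, 0.005]
contact_force: [0.1, 0.0, -0.2]
width: 0.0
gripper_force: 0.0
t: 8.75
eef_pos: [0.5001, 0.2866, 0.2752]
tool_rot: [0.028, 1.0, 0.0, 0.0]
contact_force: [0.5, -0.7, 0.6]
width: -0.0002
gripper_force: 0.0
```

View pics/s1.png

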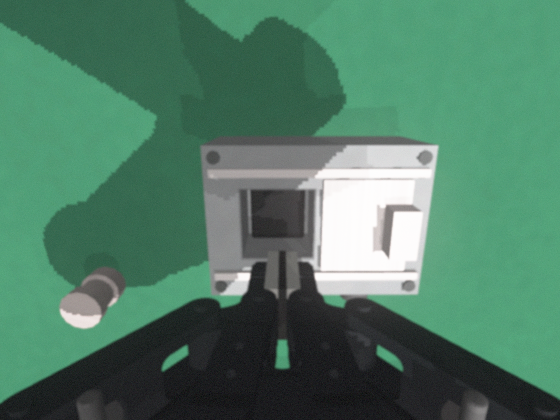

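The view shows the shutter still open, the key back up in the well at (277,213), and the tab at (402,232). I'll go down on the +y side and push it shut.

```bash
python3 -m inch '[[[0,0,-10],[0,0,0],-1],[[0,0,-20],[0,0,0],-1],[[0,0,-27],[0,0,0],-1],[[0,0,-27],[0,0,0],-1],[[-0.3,-6,-27],[0,0,0],-1]]'
python3 -m inch '[[[-0.5,-9,0],[0,0,0],-1],[[-1,-18,0],[0,0,0],-1],[[-1.5,-27,0],[0,0,0],-1],[[-2,-36,0],[0,0,0],-1],[[-2.6,-45,0],[0,0,0],-1]]'
python3 -m inch '[[[-0.1,-2,0],[0,0,0],-1],[[-0.3,-5,0],[0,0,0],-1],[[-0.4,-8,0],[0,0,0],-1],[[-0.6,-11,0],[0,0,0],-1],[[-0.6,-11,0],[0,0,0],-1]]'
```

```text
t: 9.25
eef_pos: [0.5001, 0.28, 0.2486]
tool_rot: [0.028, 1.0, 0.0, 0.0]
contact_force: [-0.6, 0.2, 0.6]
width: 0.0003
gripper_force: 0.0
t: 9.75
eef_pos: [0.4974, 0.2343, 0.2492]
tool_rot: [0.029, 1.0, 0.0, 0.001]
contact_force: [1.5, 1.5, 0.3]
width: -0.0001
gripper_force: 1.0
t: 10.25
eef_pos: [0.4966, 0.2238, 0.2488]
tool_rot: [0.029, 1.0, -0.0, 0.0]
contact_force: [0.1, 0.6, 1.3]
width: -0.0
gripper_force: 0.7
```

```bash
python3 -m inch '[[[0,-1,0],[0,0,0],-1],[[0,-2,0],[0,0,0],-1],[[0,-3,0],[0,0,0],-1],[[-0.2,-4,0],[0,0,0],-1],[[-0.2,-4,0],[0,0,0],-1]]'
```

```text
t: 10.75
eef_pos: [0.4964, 0.2199, 0.2487]
tool_rot: [0.029, 1.0, -0.0, 0.0]
contact_force: [0.1, 0.9, 1.0]
width: 0.0004
gripper_force: 1.0
```

```bash
python3 -m inch '[[[0,-1,0],[0,0,0],-1],[[0,-2,0],[0,0,0],-1],[[0,-2,0],[0,0,0],-1],[[0,-2,0],[0,0,0],-1],[[0,-2,0],[0,0,0],-1]]'
```

```text
t: 11.25
eef_pos: [0.4964, 0.2189, 0.2488]
tool_rot: [0.029, 1.0, 0.001, 0.0]
contact_force: [-1.8, 5.8, 2.6]
width: 0.0001
gripper_force: 2.9
```

```bash
python3 -m inch '[[[0,-1,0],[0,0,0],-1],[[0,-1.5,0],[0,0,0],-1],[[0,-1.5,0],[0,0,0],-1],[[0,-1.5,0],[0,0,0],-1],[[0,-1.5,0],[0,0,0],-1]]'
python3 -m inch '[[[0,5,0],[0,0,0],-1],[[0,14,0],[0,0,0],-1],[[0,20,15],[0,0,0],-1],[[0,20,60],[0,0,0],-1],[[0,20,105],[0,0,0],-1]]'
python3 -m inch '[[[0,0,30],[0,0,0],-1],[[0,0,30],[0,0,0],-1],[[0,0,30],[0,0,0],-1],[[0,0,30],[0,0,0],-1],[[0,0,30],[0,0,0],-1]]'
python3 - <<'E'
from h import *
a=cams.snapshot("wrist")[:,:,::-1];cv2.imwrite("pics/f.png",a)
E
```

```text
t: 11.75
eef_pos: [0.4963, 0.2183, 0.2489]
tool_rot: [0.028, 1.0, 0.002, 0.001]
contact_force: [-2.2, 10.6, 1.9]
width: -0.0002
gripper_force: 4.6
t: 12.25
eef_pos: [0.4961, 0.2363, 0.3533]
tool_rot: [0.029, 1.0, -0.002, -0.002]
contact_force: [0.3, 2.2, -0.3]
width: 0.0003
gripper_force: 0.0
t: 12.75
eef_pos: [0.4962, 0.2363, 0.3819]
tool_rot: [0.029, 1.0, -0.001, -0.001]
contact_force: [-0.6, -0.0, -1.0]
width: 0.0003
gripper_force: 0.0
```

View pics/f.png

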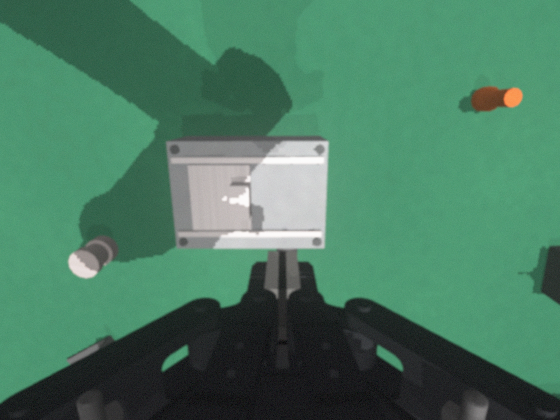

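The shutter covers the well, with the plate spanning columns 189–251 (about y -28..27 mm). It stalled at its stop at 10.6 N, and the tool is now clear.

```bash
python3 -c "
from plant import finish_job;print(finish_job())"
```

```text
the job is handed in; nothing more can be done
None
```

The job is handed in: I pushed the shutter fully open, pressed the reset key to its stop and let it spring back, then pushed the shutter fully shut, in about 13 s and without touching anything else that I could see.

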